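# Comb the pencils into their case and close it

## Task

Pack away the drawing pencils: lay the stray pencils from the table into the grooved case with the others, then comb the rake across the case until every pencil lies down in a groove of its own; the ones already in the case are to be moved only with the rake, never with the fingers. Hang the rake back in its stand, lay the lid in the case and press it down until it is fully home and flush with the rim. Leave the bowls, cup, eraser and sharpener where they are.

Things in the scene. Friction and masses are not known exactly. Their poses are not given: they have to be found in the camera images.
- tray: fixed wooden pencil case, open on top, 160 x 224 x 27 mm high (x, y, z); origin under its centre, on the table. Inner space x +-72, y +-104 mm, floor 6 mm up; the rim's top is 27 mm above the table. Across both x ends, inside the wall from |x| = 60 to 72 mm, runs a cork strip (see joint seat); pencils lie between the strips, with 5 mm to spare at each end when centred
- ridge_mid (a point): on the case, 14 mm above its origin, level with the ridges' tops; axes as the case's. 13 straight grooves run along x: 11 mm wide, 8 mm deep, centres 16 mm apart at y = -96, -80 .. 96 mm, parted by ridges 5 mm wide. A pencil down in a groove has its centre 10.5 mm above the table and its top 1 mm above the ridges; one lying on the ridges has its centre at 18.5 mm or more
- seat (a joint): the two cork strips that carry the lid inside the case: one piece that slides down tightly. 0 = raised (strip tops 23 mm above the table, 4 mm below the rim), 0.006 m = fully down. It yields to about 9 N and stays where it is pushed; the lid's own weight does not move it
- p1_mid (a point): hexagonal green wooden pencil, 110 mm long, 9 mm thick, 14 g, lacquered (slides easily, does not roll away); this point is its centre, 4.5 mm above what it lies on; its x axis runs along it, away from the sharpened end; starts askew across the ridges inside the case (the three leave its -y third, y below -45 mm, clear)
- p2_mid (a point): hexagonal green wooden pencil, 110 mm long, 9 mm thick, 14 g, lacquered (slides easily, does not roll away); this point is its centre, 4.5 mm above what it lies on; its x axis runs along it, away from the sharpened end; starts askew across the ridges inside the case (the three leave its -y third, y below -45 mm, clear)
- p3_mid (a point): hexagonal green wooden pencil, 110 mm long, 9 mm thick, 14 g, lacquered (slides easily, does not roll away); this point is its centre, 4.5 mm above what it lies on; its x axis runs along it, away from the sharpened end; starts askew across the ridges inside the case (the three leave its -y third, y below -45 mm, clear)
- s1_mid (a point): hexagonal green wooden pencil, 110 mm long, 9 mm thick, 14 g, lacquered (slides easily, does not roll away); this point is its centre, 4.5 mm above what it lies on; its x axis runs along it, away from the sharpened end; a stray, starts on the table to the right of the case; may be absent
- s2_mid (a point): hexagonal green wooden pencil, 110 mm long, 9 mm thick, 14 g, lacquered (slides easily, does not roll away); this point is its centre, 4.5 mm above what it lies on; its x axis runs along it, away from the sharpened end; a stray, starts on the table to the right of the case; may be absent
- s3_mid (a point): hexagonal green wooden pencil, 110 mm long, 9 mm thick, 14 g, lacquered (slides easily, does not roll away); this point is its centre, 4.5 mm above what it lies on; its x axis runs along it, away from the sharpened end; a stray, starts on the table to the right of the case; may be absent
- s4_mid (a point): hexagonal green wooden pencil, 110 mm long, 9 mm thick, 14 g, lacquered (slides easily, does not roll away); this point is its centre, 4.5 mm above what it lies on; its x axis runs along it, away from the sharpened end; a stray, starts on the table to the right of the case; may be absent
- rake_grip (a point): on the axis of the rake's upright handle, 20 mm below its top and 85 mm above the tine tips; z up. Handle 32 (x) x 18 (y) mm, 56 mm tall above the bar, pinched from above across the 18 mm. Under it a bar 110 x 34 x 14 mm, and six steel tines 5 mm thick, 18 mm apart in a row along x, reaching 35 mm below the bar. 120 g
- rake_tips (a point): on the rake, the middle of the row of tine tips (same axes: x along the row, z up the handle)
- stand: fixed stand of the rake, 130 x 90 mm, 50 mm high; origin at the centre of its underside. Two rails along its x axis leave a slot 16 mm wide and 42 mm deep between them; the rake hangs with its bar on the rails (50 mm up), the row of tines in the slot, tips 15 mm above the table
- stand_slot (a point): middle of the stand's slot, at the height of the rails' tops
- lid_handle (a point): handle of the loose plywood lid: a dark block 56 (x) x 18 (y) mm, 30 mm tall, in the middle of the lid's top, graspable across its 18 mm. This point is in its middle, 27 mm above the lid's underside and 13 mm below the handle's top; axes as the lid's
- lid_mid (a point): centre of the lid's plate, 136 x 200 x 10 mm (x, y, z), 5 mm above its underside; lid 260 g. It drops into the case with 4 mm to spare each side, its x along the case's x (either way round). Merely laid in, it rests on the raised strips, 6 mm proud of the rim (plate centre 28 mm above the table); fully home it is flush (plate centre 22 mm)
- bowl1: terracotta bowl, 110 mm wide, 40 mm high, a bystander; origin under its centre
- bowl2: terracotta bowl, 110 mm wide, 40 mm high, a bystander; origin under its centre
- cup: white cup, 72 mm wide, 80 mm high, a bystander; origin under its centre
- eraser: white eraser 22 x 45 x 14 mm, a bystander; origin under its centre
- sharpener: steel pencil sharpener 26 x 18 x 15 mm, a bystander; origin under its centre

How it is judged (in metres and radians):
On the way, in this order (a step that is already met when the one before it is completed fails the run):
1. with the rake held in the case, all pencils lie down in grooves (z of p1_mid in the frame of tray between 0.007 and 0.0135 m and y of p1_mid in the frame of tray between -0.104 and 0.104 m and x of p1_mid in the frame of tray between -0.012 and 0.012 m and angle between the x axis of each of p1_mid, p2_mid, p3_mid, s1_mid, s2_mid, s3_mid, s4_mid and the x axis of tray, either way round below 0.08 rad and z of p2_mid in the frame of tray between 0.007 and 0.0135 m and y of p2_mid in the frame of tray between -0.104 and 0.104 m and x of p2_mid in the frame of tray between -0.012 and 0.012 m and z of p3_mid in the frame of tray between 0.007 and 0.0135 m and y of p3_mid in the frame of tray between -0.104 and 0.104 m and x of p3_mid in the frame of tray between -0.012 and 0.012 m and z of s1_mid in the frame of tray between 0.007 and 0.0135 m and y of s1_mid in the frame of tray between -0.104 and 0.104 m and x of s1_mid in the frame of tray between -0.012 and 0.012 m and z of s2_mid in the frame of tray between 0.007 and 0.0135 m and y of s2_mid in the frame of tray between -0.104 and 0.104 m and x of s2_mid in the frame of tray between -0.012 and 0.012 m and z of s3_mid in the frame of tray between 0.007 and 0.0135 m and y of s3_mid in the frame of tray between -0.104 and 0.104 m and x of s3_mid in the frame of tray between -0.012 and 0.012 m and z of s4_mid in the frame of tray between 0.007 and 0.0135 m and y of s4_mid in the frame of tray between -0.104 and 0.104 m and x of s4_mid in the frame of tray between -0.012 and 0.012 m and z of rake_tips in the frame of tray below 0.03 m and y of rake_tips in the frame of tray between -0.104 and 0.104 m and x of rake_tips in the frame of tray between -0.06 and 0.06 m and contact force between the fingers and rake above 1 N), for 0.2 s.
2. the lid is pressed fully home over the pencils (z of p1_mid in the frame of tray between 0.007 and 0.0135 m and y of p1_mid in the frame of tray between -0.104 and 0.104 m and x of p1_mid in the frame of tray between -0.012 and 0.012 m and angle between the x axis of each of p1_mid, p2_mid, p3_mid, s1_mid, s2_mid, s3_mid, s4_mid and the x axis of tray, either way round below 0.08 rad and z of p2_mid in the frame of tray between 0.007 and 0.0135 m and y of p2_mid in the frame of tray between -0.104 and 0.104 m and x of p2_mid in the frame of tray between -0.012 and 0.012 m and z of p3_mid in the frame of tray between 0.007 and 0.0135 m and y of p3_mid in the frame of tray between -0.104 and 0.104 m and x of p3_mid in the frame of tray between -0.012 and 0.012 m and z of s1_mid in the frame of tray between 0.007 and 0.0135 m and y of s1_mid in the frame of tray between -0.104 and 0.104 m and x of s1_mid in the frame of tray between -0.012 and 0.012 m and z of s2_mid in the frame of tray between 0.007 and 0.0135 m and y of s2_mid in the frame of tray between -0.104 and 0.104 m and x of s2_mid in the frame of tray between -0.012 and 0.012 m and z of s3_mid in the frame of tray between 0.007 and 0.0135 m and y of s3_mid in the frame of tray between -0.104 and 0.104 m and x of s3_mid in the frame of tray between -0.012 and 0.012 m and z of s4_mid in the frame of tray between 0.007 and 0.0135 m and y of s4_mid in the frame of tray between -0.104 and 0.104 m and x of s4_mid in the frame of tray between -0.012 and 0.012 m and value of joint seat above 0.0045 m and z of lid_mid in the frame of tray below 0.0245 m and horizontal distance between lid_mid and tray below 0.008 m and angle between lid_mid's own z axis and vertical below 0.03 rad), for 0.2 s.
At the end, for the whole second after the job is handed in: Every pencil lies in a groove (centre under 13.5 mm high, within 0.08 rad of the grooves, 12 mm of the middle lengthwise); lid level in the case, within 8 mm of centre, strips 4.5 mm down or more, plate centre under 24.5 mm; rake upright in its stand within 30 mm of its middle; lid and rake at rest (all of step 2 and z of rake_tips in the frame of stand between 0.01 and 0.019 m and angle between rake_tips's own z axis and vertical below 0.1 rad and horizontal distance between rake_tips and stand below 0.03 m and linear speed of each of lid, rake below 0.02 m/s); the robot touches nothing.
It fails at once if a pencil that began in the case is touched with the fingers (contact force between the fingers and p1 above 1 N or contact force between the fingers and p2 above 1 N or contact force between the fingers and p3 above 1 N).
It fails at once if a bowl, the cup, the eraser or the sharpener is moved by more than 3 cm (distance of any of bowl1, bowl2, cup, eraser, sharpener from where it was at the start of the episode above 0.03 m).
Of s1, s2, s3, s4 only 2 to 4 are there at a start; the rules pass over those that are not, and their reading is None.
At some moment in a run one of s1, s2, s3, s4, lid may be knocked a few centimetres aside while the robot is not near it.
It also fails if it takes over 208 s, if anything falls off the work surface, if the arm or the gripper's body presses on something with over 40 N, if the wrist force passes 120 N, or if a joint passes its speed limit or range.

## Robot

A 6-joint arm with a two-finger parallel gripper is mounted at the origin on the work surface. World frame = base frame: x ahead of the robot, y to its left, z up, the work surface at z = 0. Lengths are in mm, angles in rad, forces in N, time in s.
With the tool pointing down it reaches from about 350 to 850 mm from the base axis. Payload 8.1 kg.
Tool frame: the origin (TCP) lies on the mounting face of the last link; the fingertips stand 173 mm ahead of it and the grasp point (between the pads) lies 155 mm ahead of it; z points along the fingers, y is the direction in which the jaws open and shut (so a half turn about z gives the same grasp; the last joint's range is limited). The gripper opens to 85 mm and grips with 20 to 120 N. Pads are 22 mm wide; open, the fingers measure 114 mm over their backs; the gripper's body (76 mm by 85 mm) begins 54 mm behind the grasp point. The pads swing forward as they close: fully open they stand 13 mm farther back than shut.
Start: joints at [-1.207, 0.13, 1.488, -0, 1.523, -0.085], TCP at [260.351, -540.578, 404.692] pointing down, gripper open.
Joint ranges: [-2.96, 2.96], [-0.89, 2.26], [0.02, 2.5], [-1.34, 4.48], [0, 2.73], [-2.66, 2.66]. Speed limits (rad/s): [2.39, 2.39, 2.79, 3.14, 3.14, 3.14].

## Interface

Orientations are given as a 3x3 rotation matrix whose columns are the frame's x, y, z axes.
In Python, from rig import env gives the robot as it stands.
- The arm moves only by the tool arm_command, never from a script. Its argument "rows" is a list that holds one entry, the list of rows, each a list of 5 numbers: the gripper's target within -1 to 1 (fully open at 1, half-way at 0, shut at -1), then the shift along the world's x, y, z in cm, then the turn about the world's z in degrees. A call has 1 to 12 rows; each row is the pose to reach, as a shift and turn from the pose commanded when the call began; what a row does not reach only later rows make up. A row lasts 1/12 s, in which the tool goes at most 41.7 mm and 7.16 degrees, less where a joint would pass 70% of its speed; a pose out of reach is approached as far as the arm can. A call with a gripper value outside its range is refused whole. The fingers move at their own pace and stop on an object; the grip force is fixed at half the most. Time passes only in rows, so rows that repeat a pose let the fingers close. It gives the time, the measured TCP pose, the force and the opening at its end, in the units of the state.
- env.get_state(): the state, without advancing time (a new reading comes with each control period).
- env.capture(name): name is "side" or "top"; returns the picture (400x640x3 uint8, blue, green, red); there is no depth.
- env.calibration(name): a dict with "mtx" (3x3 intrinsics, pixels), "k1" (the pictures are not rectified: a ray, as slopes to the right and down, at radius r is drawn at 1 + k1 r^2 times it, then the intrinsics apply), "origin" and "rotation" of the camera in the world. Camera axes: x right, y up, looking along -z (the intrinsics and any distortion apply to the point x, -y, -z); pixel columns grow to the right and rows downward; lengths in mm; the calibration is good to about 2 mm. A picture is of the moment at which its call begins. calibration takes no time and is no camera call.
- env.hand_in(): hands the job in, once; it reports no verdict.
Trained networks look in the newest picture that a camera, given by its name, has taken for a name from the list of things; names that differ only in an ending like _2 or _b are one class to them, and where a whole thing is asked for, a point or a joint stands for the part that bears it (a point fixed in the world has none). Each returns a list of dicts, best first, with "conf" (0 to 1); they miss things now and then, are a little off and sometimes report something else, mostly with a low value. They report only what shows in the picture. A call takes as long as a camera call.
- env.spot_in(camera, query): "location" ([x, y, z] in mm, in world coordinates, good to about 4 mm: the middle of the surface that is visible of it).
- env.cut_out(camera, query): "pixels" (400x640 bool, what is visible of it).
The state is a dict: "time_s": time; "joints": joint angles; "joint_vel": joint speeds; "tau": joint torques, N m; "eef_pos": TCP position; "ee_rot": TCP orientation; "ft_force": force on the tool from outside, world axes, zero at the start; "wrist_torque": the same for the moment, N m; "opening": opening from 0.0 (shut) to 1.0 (fully open).
Only numpy, scipy, OpenCV 4.12 (cv2) and the standard library are available. Lean on these libraries where they do the work, as an engineer would, in place of code of your own. Each camera call takes 0.05 s, during which the arm holds its last target. There are 200 camera calls.

## Working session

There is one attempt and no reset: what is moved stays moved. The work goes in short steps, Python scripts to look and compute and a tool call to move; the robot and the scene stay as the last step left them, time stands still between calls to the robot, and variables do not carry over. Pictures are saved under pics/ and viewed, about 12 in all and at most 16, crops included, and the job is handed in when it is done.

Besides the shell and the picture viewer there is one more tool, called after "Emit:" as name(argument=value, ...), one argument or row to a line, values as JSON. arm_command: Moves the arm, as the interface text tells. Its arguments: {"type":"object","properties":{"rows":{"type":"array"}},"required":["rows"]}

```bash
ls; mkdir -p pics; cat > h.py <<'E'
import numpy as np, cv2
from rig import env
def pix2w(cam,uv,z):
    c=env.calibration(cam);K=np.array(c["mtx"]);k=c["k1"]
    uv=np.atleast_2d(np.array(uv,float))
    d=np.c_[(uv[:,0]-K[0,2])/K[0,0],(uv[:,1]-K[1,2])/K[1,1]]
    u=d.copy()
    for _ in range(20): u=d/(1+k*(u**2).sum(1,keepdims=True))
    r=np.c_[u[:,0],-u[:,1],-np.ones(len(u))]@np.array(c["rotation"]).T
    o=np.array(c["origin"],float)
    return o+r*((z-o[2])/r[:,2])[:,None]
def w2pix(cam,P):
    c=env.calibration(cam);K=np.array(c["mtx"]);k=c["k1"]
    q=(np.atleast_2d(P)-np.array(c["origin"]))@np.array(c["rotation"])
    s=np.c_[q[:,0]/-q[:,2],-q[:,1]/-q[:,2]]; s=s*(1+k*(s**2).sum(1,keepdims=True))
    return s*[K[0,0],K[1,1]]+[K[0,2],K[1,2]]
def rect(cam,mask,z):
    n=(mask.astype(np.uint8));cs,_=cv2.findContours(n,0,2);c=max(cs,key=cv2.contourArea)
    w=pix2w(cam,c[:,0,:],z)[:,:2].astype(np.float32)
    return cv2.minAreaRect(w)
E
python3 - <<'E'
from h import *
for c in("top","side"):
    im=env.capture(c);cv2.imwrite(f"pics/{c}0.png",im);k=env.calibration(c);print(c,np.round(k["origin"]),np.round(k["mtx"],0).tolist(),k["k1"])
for q in ["tray","stand","rake_grip","lid_mid","lid_handle","p1_mid","s1_mid","bowl1","cup","eraser","sharpener"]:
    try:
        for d in env.spot_in("top",q): print(q,np.round(d["location"]),round(d["conf"],2))
    except Exception as e: print(q,e)
s=env.get_state();print(s["time_s"],np.round(s["ee_rot"],2).tolist())
E
```

```text
pics
top [ 391.    4. 1253.] [[458.0, 0.0, 324.0], [0.0, 458.0, 201.0], [0.0, 0.0, 1.0]] -0.09297063178619842
side [231. 419. 754.] [[373.0, 0.0, 313.0], [0.0, 373.0, 195.0], [0.0, 0.0, 1.0]] -0.007413744823453458
tray [577. -30.  15.] 0.98
tray [ 508. -396.    5.] 0.21
stand [ 513. -393.   10.] 0.78
rake_grip [ 517. -410.   65.] 0.55
lid_mid [530. 356.  13.] 0.86
lid_handle [523. 355.  10.] 0.66
p1_mid [761. -74.  21.] 0.35
bowl1 [760. -75.  20.] 0.88
bowl1 [791.  86.  19.] 0.59
bowl1 [ 487. -248.    4.] 0.22
cup [705. 210.  49.] 0.96
eraser [380. 165.  14.] 0.5
eraser [529. 352.  11.] 0.49
sharpener [709. 212.  49.] 0.72
sharpener [ 506. -394.    5.] 0.24
0.65 [[0.9, 0.43, 0.0], [0.43, -0.9, -0.0], [0.0, 0.0, -1.0]]
```

View pics/top0.png

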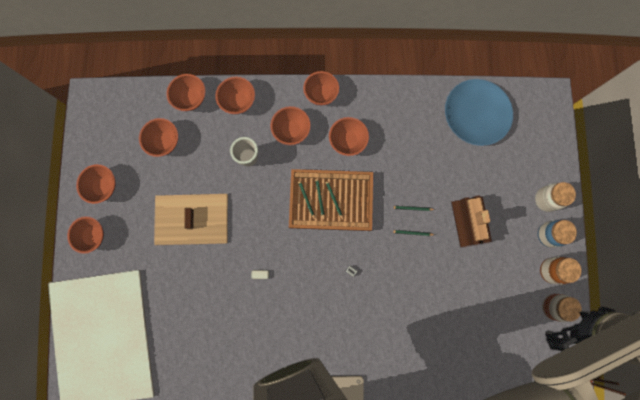

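View pics/side0.png

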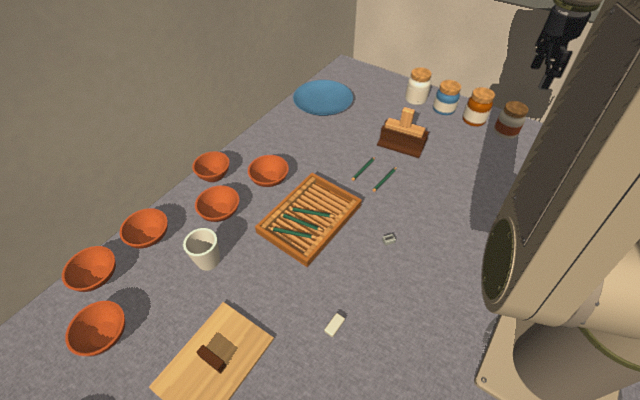

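Both views show the case at (332,200) in the top view, with three askew pencils on its left side. There are two strays at (412,208) and (414,233), the rake in its stand at (475,220), and the lid at (190,219) with a dark handle.

```bash
cat > m.py <<'E'
from h import *
def green(cam,im,zz,box=None,mina=25):
    hsv=cv2.cvtColor(im,cv2.COLOR_BGR2HSV)
    m=((hsv[...,0]>55)&(hsv[...,0]<100)&(hsv[...,1]>70)&(hsv[...,2]<140)).astype(np.uint8)
    n,l,st,ce=cv2.connectedComponentsWithStats(m,connectivity=8);out=[]
    for i in range(1,n):
        if st[i,4]<mina: continue
        ys,xs=np.where(l==i);w=pix2w(cam,np.c_[xs,ys],zz)[:,:2]
        c=w.mean(0);u=np.linalg.svd(w-c,full_matrices=False)[2][0];t=(w-c)@u
        out.append((ce[i],st[i,4],c+u*(t.max()+t.min())/2,np.degrees(np.arctan2(u[1],u[0])),np.ptp(t)))
    return out
E
python3 - <<'E'
from m import *
im=env.capture("top")
for z in(9,):
  for o in green("top",im,z): print([np.round(a,1).tolist() for a in o])
for q,z in(("tray",27),("lid_mid",10),("lid_handle",40),("stand",50),("rake_grip",100)):
    for d in env.cut_out("top",q)[:2]:
        m=d["pixels"];ys,xs=np.where(m)
        print(q,round(d["conf"],2),m.sum(),xs.min(),xs.max(),ys.min(),ys.max(),np.round(np.array(sum([list(a) if hasattr(a,'__len__') else [a] for a in rect("top",m,z)],[])),1))
b=im[145:285,140:500];cv2.imwrite("pics/c.png",cv2.resize(b,None,fx=2.2,fy=2.2,interpolation=cv2.INTER_CUBIC))
E
```

```text
[[319.5, 197.2], 43, [587.0, 3.0], -170.5, 87.7]
[[305.7, 197.6], 46, [584.0, 40.2], -158.1, 87.2]
[[333.3, 197.9], 49, [584.0, -35.3], -157.6, 88.0]
[[412.2, 207.8], 56, [557.7, -251.4], -93.2, 83.4]
[[411.9, 232.5], 58, [489.6, -250.8], -94.8, 85.6]
tray 0.66 4531 289 373 169 230 [578.4 -28.2 225.8 162.4  88. ]
lid_mid 0.59 3618 154 227 194 245 [526.1 357.2 139.9 202.7   1.4]
lid_mid 0.45 1181 329 367 117 155 [762.3 -77.3 108.5 108.2  63.3]
lid_handle 0.62 3598 154 227 194 244 [524.3 348.3 135.  198.1   0.8]
stand 0.88 897 451 491 198 246 [ 516.7 -402.1  127.8   90.6   10.1]
rake_grip 0.8 646 468 489 198 240 [ 517.3 -407.7  109.1   49.8    7.3]
rake_grip 0.44 106 395 430 230 235 [ 481.1 -244.9   63.8   10.1   89.7]
```

View pics/c.png

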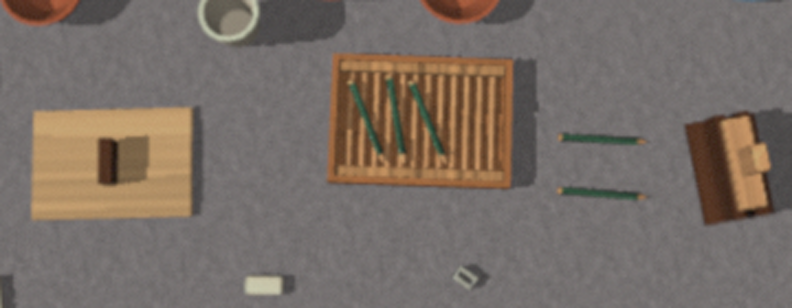

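```bash
python3 - <<'E'
from h import *
print("s1,s2",pix2w("top",[[413.4,208.2],[413.2,233]],5).round(1).tolist())
print("rake top",pix2w("top",[[486.4,216.8]],120).round(1).tolist())
print("lid handle",pix2w("top",[[188.4,218.6]],40).round(1).tolist())
im=env.capture("side");print(w2pix("side",[[516,-405,120],[526,357,40],[578,-28,27]]).round(0).tolist())
print({q:[(np.round(d["location"]).tolist(),round(d["conf"],2)) for d in env.spot_in("side",q)[:2]] for q in("rake_grip","lid_handle","tray","s1_mid")})
E
```

```text
s1,s2 [[557.1, -256.1, 5.0], [488.6, -253.5, 5.0]]
rake top [[519.6, -418.0, 120.0]]
lid handle [[524.8, 354.0, 40.0]]
[[408.0, 111.0], [211.0, 355.0], [310.0, 211.0]]
{'rake_grip': [([515.0, -410.0, 67.0], 0.56)], 'lid_handle': [([528.0, 355.0, 10.0], 0.66)], 'tray': [([571.0, -27.0, 17.0], 0.84)], 's1_mid': []}
```

Emit:
arm_command(
  rows=[
    [[0.3, 3, 4, -3, 7], [0.3, 6, 8, -6, 14], [0.3, 9, 11, -9, 21], [0.3, 12, 14, -11, 28], [0.3, 15, 17, -13, 35], [0.3, 18, 20, -15, 42], [0.3, 21, 22, -17, 49], [0.3, 24, 24, -18, 55], [0.3, 26, 26, -19, 58], [0.3, 28, 28, -20, 60], [0.3, 29.7, 29, -20, 61], [0.3, 29.7, 29, -20, 61]],
  ],
)

```text
time_s: 2.2
eef_pos: [560.3, -245.9, 202.4]
ee_rot: [[0.053, 0.999, -0.001], [0.999, -0.053, 0.003], [0.003, -0.001, -1.0]]
ft_force: [-0.4, -0.1, 0.4]
opening: 0.648
```

Emit:
arm_command(
  rows=[
    [[0.3, 0, -0.5, -1.5, 0], [0.3, 0, -0.5, -2.9, 0], [0.3, 0, -0.5, -2.9, 0], [-1, 0, -0.5, -2.9, 0], [-1, 0, -0.5, -2.9, 0], [-1, 0, -0.5, -2.9, 0], [-1, 0, -0.5, -2.9, 0], [-1, 0, -0.5, -2.9, 0], [-1, 0, -0.5, -2.9, 0], [-1, 0, -0.5, -2.9, 0], [-1, 0, -0.5, -1, 0], [-1, 0, -0.5, 3, 0]],
  ],
)

```text
time_s: 3.2
eef_pos: [554.7, -254.2, 229.2]
ee_rot: [[0.058, 0.998, -0.009], [0.998, -0.058, 0.005], [0.005, -0.01, -1.0]]
ft_force: [0.8, 0.2, -1.5]
opening: 0.065
```

```bash
python3 - <<'E'
from m import *
s=env.get_state();print(s["opening"],np.round(s["eef_pos"],1),s["time_s"])
im=env.capture("side");cv2.imwrite("pics/g1.png",im[60:330,180:500])
E
```

```text
0.0651577951405223 [ 554.7 -254.2  229.2] 3.2
```

View pics/g1.png

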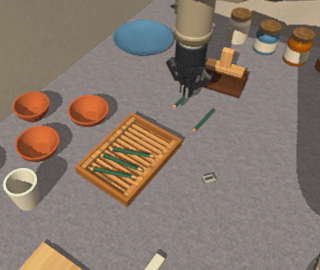

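Emit:
arm_command(
  rows=[
    [[-1, 0, 1, 2, -7], [-1, 0.2, 3, 2, -14], [-1, 0.5, 5, 2, -21], [-1, 0.8, 7, 2, -28], [-1, 1.1, 9, 2, -35], [-1, 1.4, 11, 2, -42], [-1, 1.6, 13, 2, -49], [-1, 1.8, 14.7, 2, -56], [-1, 1.8, 14.7, 2, -63], [-1, 1.8, 14.7, 2, -70], [-1, 1.8, 14.7, 2, -77], [-1, 1.8, 14.7, 2, -84]],
  ],
)

```text
time_s: 4.25
eef_pos: [575.4, -108.3, 254.9]
ee_rot: [[0.999, 0.042, 0.0], [0.042, -0.999, -0.0], [0.0, 0.0, -1.0]]
ft_force: [-0.9, -0.1, 0.4]
opening: 0.062
```

Emit:
arm_command(
  rows=[
    [[-1, 0, 0, -1.5, -4.7], [-1, 0, 0, -3, -4.7], [-1, 0, 0, -4, -4.7], [-1, 0, 0, -4, -4.7], [-1, 0, 0, -4, -4.7], [-1, 0, 0, -4, -4.7]],
  ],
)

```text
time_s: 4.75
eef_pos: [575.7, -108.7, 215.4]
ee_rot: [[0.999, -0.034, 0.001], [-0.034, -0.999, -0.0], [0.001, 0.0, -1.0]]
ft_force: [-0.7, -0.8, -0.1]
opening: 0.068
```

```bash
python3 - <<'E'
from m import *
im=env.capture("top");cv2.imwrite("pics/p1.png",cv2.resize(im[150:250,270:500],None,fx=3,fy=3,interpolation=cv2.INTER_CUBIC))
im=env.capture("side");cv2.imwrite("pics/p1s.png",cv2.resize(im[130:290,240:420],None,fx=3,fy=3,interpolation=cv2.INTER_CUBIC))
E
```

```text
(no output)
```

View pics/p1s.png

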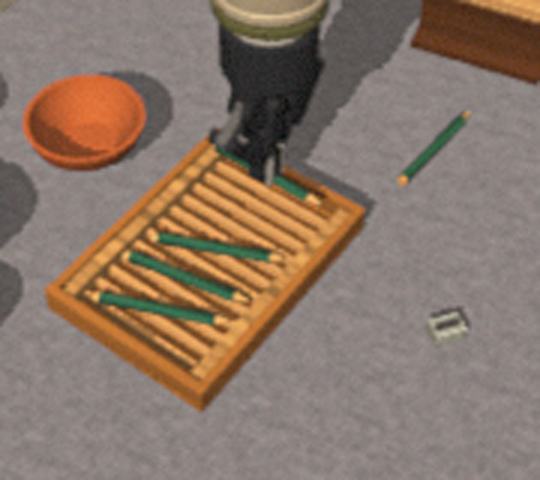

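The pencil at (270,175) is held aligned with the grooves, and the tip is inside the near cork strip. I'm lowering it and releasing.

Emit:
arm_command(
  rows=[
    [[-1, 0, 0, -1.2, 0], [-1, 0, 0, -2.5, 0], [-1, 0, 0, -2.5, 0], [-1, 0, 0, -2.5, 0], [-0.65, 0, 0, -2.5, 0], [-0.65, 0, 0, -2.5, 0], [-0.65, 0, 0, -2.5, 0], [-0.65, 0, 0, -2.5, 0], [-0.65, 0, 0, 0, 0], [-0.65, 0, 0, 4, 0], [-0.65, 0, 0, 4, 0]],
  ],
)

```text
time_s: 5.77
eef_pos: [578.0, -109.3, 262.4]
ee_rot: [[0.999, -0.035, 0.01], [-0.035, -0.999, -0.003], [0.01, 0.002, -1.0]]
ft_force: [1.2, -1.2, 2.1]
opening: 0.173
```

Emit:
arm_command(
  rows=[
    [[0.3, -0.5, -1, 0, 7], [0.3, -1.5, -3, 0, 14], [0.3, -2.5, -5, 0, 21], [0.3, -3.5, -7, 0, 28], [0.3, -4.5, -9, 0, 35], [0.3, -5.5, -11, 0, 42], [0.3, -6.5, -13, 0, 49], [0.3, -7.5, -14.5, -1, 56], [0.3, -8.7, -14.5, -2, 63], [0.3, -8.7, -14.5, -3, 70], [0.3, -8.7, -14.5, -4, 77], [0.3, -8.7, -14.5, -5, 84]],
  ],
)

```text
time_s: 6.77
eef_pos: [488.1, -253.9, 204.5]
ee_rot: [[0.134, 0.991, 0.0], [0.991, -0.134, -0.0], [-0.0, 0.0, -1.0]]
ft_force: [0.1, -0.7, 0.6]
opening: 0.65
```

```bash
python3 - <<'E'
from m import *
im=env.capture("top")
for o in green("top",im,9): print([np.round(a,1).tolist() for a in o])
cv2.imwrite("pics/p2.png",cv2.resize(im[150:260,270:500],None,fx=3.4,fy=3.4,interpolation=cv2.INTER_CUBIC))
E
```

```text
[[319.4, 196.6], 41, [588.4, 3.2], -170.5, 85.0]
[[305.4, 197.2], 43, [583.9, 40.5], -157.9, 87.2]
[[333.4, 198.1], 51, [584.0, -35.3], -157.6, 88.0]
```

View pics/p2.png

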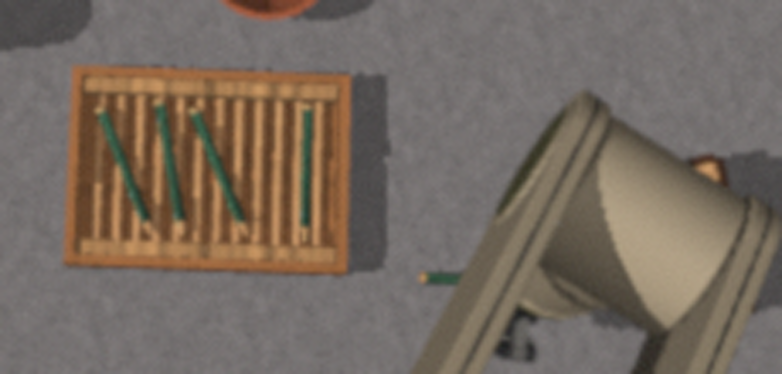

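The stray now lies at (306,170) in the case, parallel to the grooves in about groove -80. The second stray's end is still at (420,278), so it hasn't moved.

Emit:
arm_command(
  rows=[
    [[0.3, 0, 0, -1.5, 3.2], [0.3, 0, 0, -2.9, 3.2], [0.3, 0, 0, -2.9, 3.2], [-1, 0, 0, -2.9, 3.2], [-1, 0, 0, -2.9, 3.2], [-1, 0, 0, -2.9, 3.2], [-1, 0, 0, -2.9, 3.2], [-1, 0, 0, -2.9, 3.2], [-1, 0, 0, -2.9, 3.2], [-1, 0, 0, -2.9, 3.2], [-1, 0, 0, 0, 3.2], [-1, 0, 0, 4, 3.2]],
  ],
)

```text
time_s: 7.82
eef_pos: [486.4, -252.3, 241.4]
ee_rot: [[0.084, 0.996, -0.007], [0.996, -0.084, 0.005], [0.004, -0.008, -1.0]]
ft_force: [0.1, -0.8, -0.6]
opening: 0.068
```

Emit:
arm_command(
  rows=[
    [[-1, 0, 1, 1, -7], [-1, 1, 3, 1, -14], [-1, 2, 5, 1, -21], [-1, 3, 7, 1, -28], [-1, 4, 9, 1, -35], [-1, 5, 11, 1, -42], [-1, 6, 13, 1, -49], [-1, 7, 15, 1, -56], [-1, 8, 16.1, 1, -63], [-1, 8.8, 16.1, 1, -70], [-1, 8.8, 16.1, 0, -77], [-1, 8.8, 16.1, -1, -84]],
  ],
)

```text
time_s: 8.82
eef_pos: [577.3, -92.2, 235.6]
ee_rot: [[1.0, 0.016, 0.002], [0.016, -1.0, -0.001], [0.002, 0.001, -1.0]]
ft_force: [0.4, -0.8, -0.1]
opening: 0.064
```

Emit:
arm_command(
  rows=[
    [[-1, 0, 0, -1, -3.2], [-1, 0, 0, -1, -3.2], [-1, 0, 0, -1, -3.2]],
  ],
)

```text
time_s: 9.07
eef_pos: [576.0, -92.5, 224.3]
ee_rot: [[0.999, -0.033, -0.001], [-0.033, -0.999, 0.0], [-0.001, -0.0, -1.0]]
ft_force: [0.8, -0.2, 0.1]
opening: 0.065
```

```bash
python3 - <<'E'
from m import *
im=env.capture("side");cv2.imwrite("pics/p3s.png",cv2.resize(im[130:290,240:420],None,fx=3,fy=3,interpolation=cv2.INTER_CUBIC))
E
```

```text
(no output)
```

View pics/p3s.png

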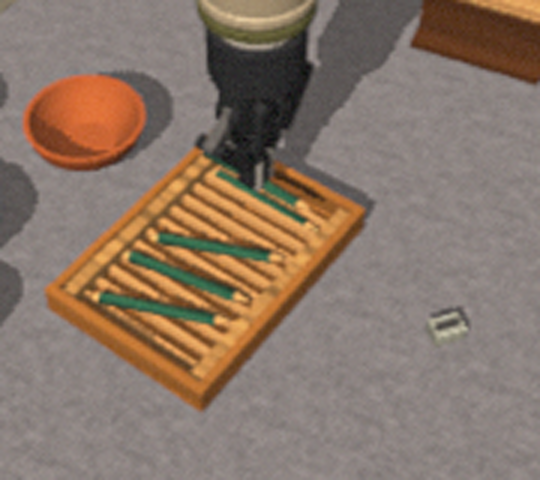

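Held aligned again. The first stray shows beside it, down in its groove.

Emit:
arm_command(
  rows=[
    [[-1, 0, 0, -1.7, 0], [-1, 0, 0, -3.5, 0], [-1, 0, 0, -3.5, 0], [-1, 0, 0, -3.5, 0], [-0.65, 0, 0, -3.5, 0], [-0.65, 0, 0, -3.5, 0], [-0.65, 0, 0, -3.5, 0], [-0.65, 0, 0, -3.5, 0], [-0.65, 0, 0, 0, 0], [-0.65, 0, 0, 4, 0], [-0.65, 0, 0, 8, 0], [0, 0, 0, 12, 0]],
  ],
)

```text
time_s: 10.12
eef_pos: [575.9, -92.5, 346.4]
ee_rot: [[0.999, -0.035, -0.0], [-0.035, -0.999, 0.0], [-0.0, -0.0, -1.0]]
ft_force: [0.1, -0.7, 0.1]
opening: 0.3
```

Emit:
arm_command(
  rows=[
    [[0.2, -4, 0, 0, 0], [0.2, -8, 0, 0, 0], [0.2, -12, 0, 0, 0], [0.2, -16, 0, 0, 4], [0.2, -20, 0, 0, 10], [0.2, -20, -3, 0, 12], [0.2, -20, -3, 0, 12]],
  ],
)

```text
time_s: 10.7
eef_pos: [373.6, -124.2, 345.3]
ee_rot: [[0.985, 0.175, 0.003], [0.175, -0.985, -0.004], [0.003, 0.004, -1.0]]
ft_force: [0.6, -0.2, 1.0]
opening: 0.6
```

```bash
python3 - <<'E'
from m import *
im=env.capture("top")
for o in green("top",im,9,15): print([np.round(a,1).tolist() for a in o])
a=cv2.resize(im[160:240,280:384],None,fx=5,fy=5,interpolation=cv2.INTER_CUBIC)
b=cv2.resize(im[185:260,440:500],None,fx=4.9,fy=5.33,interpolation=cv2.INTER_CUBIC)
b=cv2.resize(im[185:260,440:496],(280,400),interpolation=cv2.INTER_CUBIC) if True else b
b=cv2.resize(im[180:260,440:496],(280,400),interpolation=cv2.INTER_CUBIC)
cv2.imwrite("pics/p4.png",np.hstack([a,b]))
E
```

```text
[[319.5, 197.1], 42, [588.2, 3.1], -170.9, 84.6]
[[354.1, 196.8], 34, [585.3, -91.9], 178.6, 83.6]
[[360.0, 195.0], 25, [593.6, -108.3], 179.2, 67.0]
[[305.3, 196.9], 45, [584.0, 40.4], -157.9, 87.2]
[[333.4, 198.1], 52, [584.0, -35.3], -157.7, 88.0]
```

View pics/p4.png

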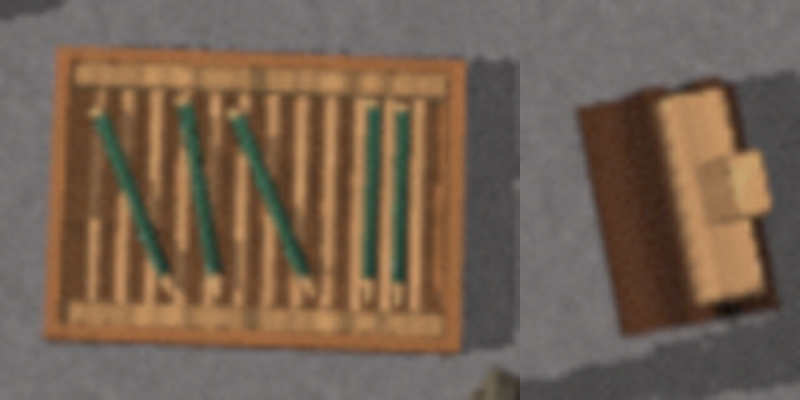

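Both strays lie in grooves at crop (370,195) and (400,195). The three askew pencils are unchanged. The rake handle's top is at crop (754,183), with its bar centre near (711,198).

```bash
python3 - <<'E'
from h import *
p=lambda x,y:[(x-520)/5+440,y/5+180]
print("handle",pix2w("top",[p(754,183)],120).round(1))
q=[p(658,98),p(722,92),p(765,298),p(698,304)];w=pix2w("top",q,64);print("bar",w.round(1)[:,:2].tolist(),w.mean(0))
print("stand",pix2w("top",[p(678,207)],50).round(1))
im=env.capture("side");cv2.imwrite("pics/r.png",cv2.resize(im[85:175,360:450],None,fx=6,fy=6,interpolation=cv2.INTER_CUBIC))
for P in ([517,-405,120],[517,-411,120],[519.6,-418,120]):print(((w2pix("side",[P])-[360,85])*6).round(0))
E
```

```text
handle [[ 520.1 -419.1  120. ]]
bar [[572.1, -390.1], [575.3, -425.2], [465.5, -442.8], [462.6, -406.5]] [ 518.87406975 -416.13478616   64.        ]
stand [[ 515.3 -402.8   50. ]]
[[285. 156.]]
[[291. 150.]]
[[293. 140.]]
```

View pics/r.png

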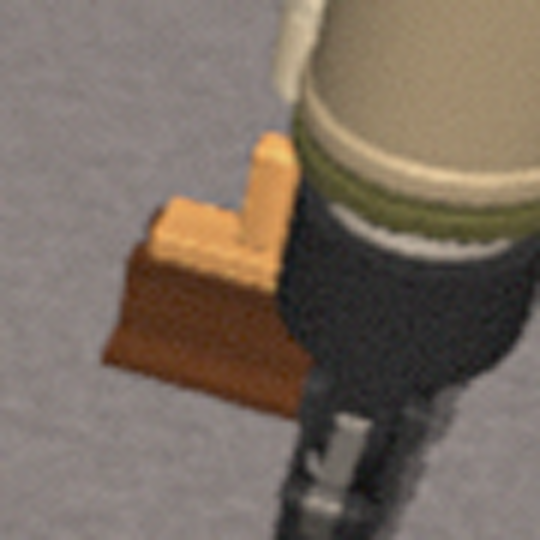

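The bar and handle agree on (519.5,-417.5) at a yaw of about 9°. I'm going to grasp the rake there.

Emit:
arm_command(
  rows=[
    [[0.2, 1.7, -3.5, 0, 0], [0.2, 3.4, -7, 0, -1], [0.2, 5.1, -10.5, 0, -1], [0.2, 6.8, -14, 0, -1], [0.2, 8.5, -17.5, 0, -1], [0.2, 10.2, -21, 0, -1], [0.2, 11.9, -24.5, 0, -1], [0.2, 13.4, -27.5, 0, -1], [0.2, 14.3, -29.5, 0, -1], [0.2, 14.3, -29.5, -3, -1], [0.2, 14.3, -29.5, -6, -1], [0.2, 14.3, -29.5, -6, -1]],
  ],
)

```text
time_s: 11.8
eef_pos: [518.8, -415.8, 275.8]
ee_rot: [[0.988, 0.156, -0.009], [0.156, -0.988, 0.009], [-0.007, -0.01, -1.0]]
ft_force: [-1.0, 0.3, -2.5]
opening: 0.6
```

Emit:
arm_command(
  rows=[
    [[0.2, 0, 0, -1.5, 0], [0.2, 0, 0, -3, 0], [0.2, 0, 0, -3, 0], [-1, 0, 0, -3, 0], [-1, 0, 0, -3, 0], [-1, 0, 0, -3, 0], [-1, 0, 0, -3, 0], [-1, 0, 0, -3, 0], [-1, 0, 0, -3, 0]],
  ],
)

```text
time_s: 12.55
eef_pos: [519.7, -417.9, 256.1]
ee_rot: [[0.988, 0.157, 0.002], [0.157, -0.988, -0.001], [0.001, 0.002, -1.0]]
ft_force: [-0.7, 0.7, 5.7]
opening: 0.2
```

Emit:
arm_command(
  rows=[
    [[-1, 0, 0, 1.5, 0], [-1, 0, 0, 4, 0], [-1, 0, 0, 7, 0], [-1, 0, 0, 8, 0], [-1, 0.6, 4, 8, -2], [-1, 1.2, 8, 8, -4], [-1, 1.8, 12, 8, -6], [-1, 2.4, 16, 8, -8], [-1, 3.2, 20, 8, -11], [-1, 4, 24, 8, -11], [-1, 4.8, 28, 8, -11], [-1, 5.4, 32, 8, -11]],
  ],
)

```text
time_s: 13.55
eef_pos: [573.4, -95.7, 335.0]
ee_rot: [[0.999, -0.035, 0.001], [-0.035, -0.999, -0.0], [0.001, 0.0, -1.0]]
ft_force: [1.8, -0.3, -1.0]
opening: 0.204
```

Emit:
arm_command(
  rows=[
    [[-1, 0.4, 2.9, 0, 0], [-1, 0.4, 2.9, 0, 0], [-1, 0.4, 2.9, -2, 0], [-1, 0.4, 2.9, -4, 0], [-1, 0.4, 2.9, -4, 0], [-1, 0.4, 2.9, -4, 0]],
  ],
)

```text
time_s: 14.05
eef_pos: [576.6, -68.7, 293.5]
ee_rot: [[0.999, -0.035, -0.003], [-0.035, -0.999, 0.001], [-0.003, -0.0, -1.0]]
ft_force: [0.7, 0.2, -0.9]
opening: 0.204
```

```bash
python3 - <<'E'
from m import *
s=env.get_state();print(np.round(s["ft_force"],1),np.round(s["eef_pos"],1),s["opening"])
im=env.capture("side");cv2.imwrite("pics/k.png",cv2.resize(im[110:290,220:420],None,fx=3,fy=3,interpolation=cv2.INTER_CUBIC))
E
```

```text
[ 0.7  0.2 -0.9] [576.6 -68.7 293.5] 0.20405390679324845
```

View pics/k.png

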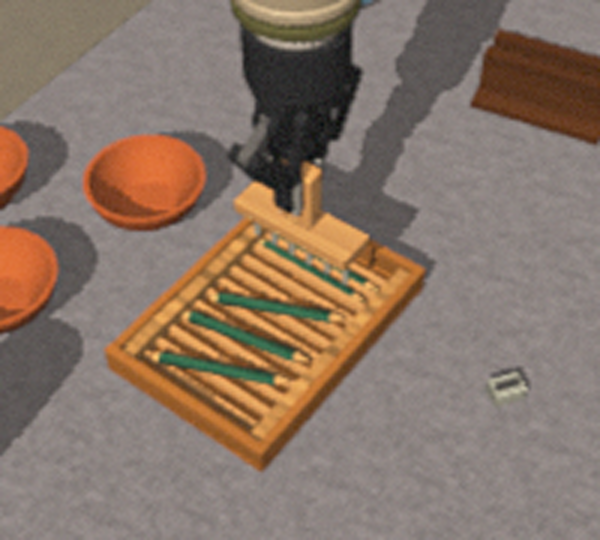

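```bash
python3 - <<'E'
from h import *
w=pix2w("side",[[220+x/3,110+y/3] for x,y in((262,185),(235,203),(345,262),(372,240))],101);print(w.round(0).tolist(),w.mean(0).round(1))
E
```

```text
[[619.0, -78.0, 101.0], [626.0, -50.0, 101.0], [519.0, -48.0, 101.0], [514.0, -78.0, 101.0]] [569.7 -63.5 101. ]
```

Emit:
arm_command(
  rows=[
    [[-1, 0, 0, -2, 0], [-1, 0, 0, -3, 0], [-1, 0, 0, -3.5, 0], [-1, 0, 0, -3.7, 0], [-1, 0, 0, -3.7, 0], [-1, 0, 0, -3.7, 0]],
  ],
)

```text
time_s: 14.6
eef_pos: [577.6, -68.7, 258.4]
ee_rot: [[0.999, -0.035, 0.001], [-0.035, -0.999, -0.0], [0.001, 0.0, -1.0]]
ft_force: [-0.1, -0.3, -1.8]
opening: 0.203
```

Emit:
arm_command(
  rows=[
    [[-1, 0, 0, -0.1, 0], [-1, 0, 0, -0.1, 0], [-1, 0, 0, -0.1, 0]],
  ],
)

```text
time_s: 14.85
eef_pos: [577.5, -68.6, 257.2]
ee_rot: [[0.999, -0.035, 0.001], [-0.035, -0.999, -0.0], [0.001, 0.0, -1.0]]
ft_force: [0.5, 0.0, -1.1]
opening: 0.204
```

Emit:
arm_command(
  rows=[
    [[-1, 0, 0, -0.1, 0], [-1, 0, 0, -0.1, 0], [-1, 0, 0, -0.1, 0]],
  ],
)

```text
time_s: 15.1
eef_pos: [577.3, -68.5, 255.7]
ee_rot: [[0.999, -0.035, -0.0], [-0.035, -0.999, 0.0], [-0.0, -0.0, -1.0]]
ft_force: [0.0, -0.8, -1.8]
opening: 0.202
```

Emit:
arm_command(
  rows=[
    [[-1, 0.5, 0, -0.1, 0], [-1, 0.5, 0, -0.1, 0], [-1, 0.5, 0, -0.1, 0]],
  ],
)

```text
time_s: 15.35
eef_pos: [582.9, -68.6, 255.1]
ee_rot: [[0.999, -0.035, 0.001], [-0.035, -0.999, -0.0], [0.001, 0.0, -1.0]]
ft_force: [0.4, -0.1, 1.3]
opening: 0.202
```

Emit:
arm_command(
  rows=[
    [[-1, 0, 0, -0.1, 0], [-1, 0, 0, -0.1, 0], [-1, 0, 0, -0.1, 0]],
  ],
)

```text
time_s: 15.6
eef_pos: [582.9, -68.6, 255.0]
ee_rot: [[0.999, -0.035, 0.002], [-0.035, -0.999, -0.0], [0.002, 0.0, -1.0]]
ft_force: [-1.5, 0.1, 7.9]
opening: 0.203
```

Emit:
arm_command(
  rows=[
    [[-1, 0, 0, -0.1, 0], [-1, 0, 0, -0.1, 0], [-1, 0, 0, -0.1, 0]],
  ],
)

```text
time_s: 15.85
eef_pos: [583.0, -68.7, 254.9]
ee_rot: [[0.999, -0.035, 0.002], [-0.035, -0.999, -0.0], [0.002, 0.0, -1.0]]
ft_force: [-3.9, 1.4, 13.8]
opening: 0.206
```

Emit:
arm_command(
  rows=[
    [[-1, 0, 0, 0.43, 0], [-1, 0, 0, 0.43, 0], [-1, 0, 0.3, 0.43, 0], [-1, 0, 0.6, 0.43, 0], [-1, 0, 0.9, 0.43, 0], [-1, 0, 1.2, 0.43, 0], [-1, 0.1, 1.5, 0.43, 0], [-1, 0.1, 1.8, 0.43, 0], [-1, 0.1, 2.1, 0.43, 0], [-1, 0.1, 2.4, 0.43, 0], [-1, 0.1, 2.7, 0.43, 0], [-1, 0.1, 3.0, 0.43, 0]],
  ],
)

```text
time_s: 16.85
eef_pos: [583.4, -38.3, 257.0]
ee_rot: [[0.999, -0.035, 0.0], [-0.035, -0.999, 0.0], [0.0, -0.0, -1.0]]
ft_force: [0.3, 1.1, -1.2]
opening: 0.205
```

Emit:
arm_command(
  rows=[
    [[-1, 0, 0.3, 0, 0], [-1, 0, 0.6, 0, 0], [-1, 0, 0.9, 0, 0], [-1, 0, 1.2, 0, 0], [-1, 0, 1.5, 0, 0], [-1, 0.1, 1.8, 0, 0], [-1, 0.1, 2.1, 0, 0], [-1, 0.1, 2.4, 0, 0], [-1, 0.1, 2.7, 0, 0], [-1, 0.1, 3.0, 0, 0], [-1, 0.1, 3.0, 0, 0]],
  ],
)

```text
time_s: 17.77
eef_pos: [584.3, -8.0, 257.0]
ee_rot: [[0.999, -0.034, -0.0], [-0.034, -0.999, 0.0], [-0.0, -0.0, -1.0]]
ft_force: [0.1, 0.1, -0.3]
opening: 0.206
```

```bash
python3 - <<'E'
from m import *
s=env.get_state();print(np.round(s["ft_force"],1),np.round(s["eef_pos"],1),s["opening"])
im=env.capture("side");cv2.imwrite("pics/k2.png",cv2.resize(im[110:290,220:420],None,fx=3,fy=3,interpolation=cv2.INTER_CUBIC))
E
```

```text
[ 0.1  0.1 -0.3] [584.3  -8.  257. ] 0.20630108740854539
```

View pics/k2.png

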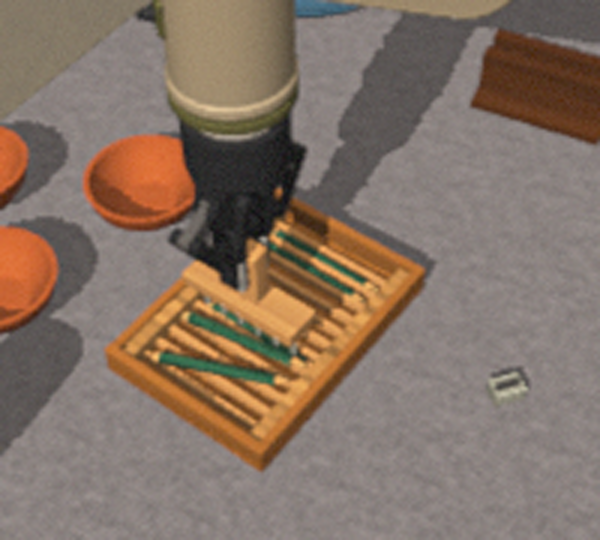

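The sweep is working: pencils at (245,335) and (215,370) are ahead of the rake and the strays behind it are undisturbed. Continuing.

Emit:
arm_command(
  rows=[
    [[-1, 0, 0.3, 0, 0], [-1, 0, 0.6, 0, 0], [-1, 0, 0.9, 0, 0], [-1, 0, 1.2, 0, 0], [-1, 0, 1.5, 0, 0], [-1, 0.1, 1.8, 0, 0], [-1, 0.1, 2.1, 0, 0], [-1, 0.1, 2.4, 0, 0], [-1, 0.1, 2.7, 0, 0], [-1, 0.1, 3.0, 0, 0], [-1, 0.1, 3.3, 0, 0], [-1, 0.1, 3.6, 0, 0]],
  ],
)

```text
time_s: 18.82
eef_pos: [585.3, 27.7, 257.0]
ee_rot: [[0.999, -0.035, 0.0], [-0.035, -0.999, 0.0], [0.0, -0.0, -1.0]]
ft_force: [-0.3, 1.2, -1.3]
opening: 0.2
```

Emit:
arm_command(
  rows=[
    [[-1, 0, 0.3, 0, 0], [-1, 0, 0.6, 0, 0], [-1, 0, 0.9, 0, 0], [-1, 0, 1.2, 0, 0], [-1, 0, 1.5, 0, 0], [-1, 0.1, 1.8, 0, 0], [-1, 0.1, 2.1, 0, 0], [-1, 0.1, 2.4, 0, 0], [-1, 0.1, 2.7, 0, 0], [-1, 0.1, 3.0, 0, 0], [-1, 0.1, 3.3, 0, 0], [-1, 0.1, 3.3, 0, 0]],
  ],
)

```text
time_s: 19.82
eef_pos: [586.3, 61.0, 257.0]
ee_rot: [[0.999, -0.034, 0.0], [-0.034, -0.999, 0.0], [0.0, -0.0, -1.0]]
ft_force: [-0.1, -0.1, -2.0]
opening: 0.204
```

```bash
python3 - <<'E'
from m import *
s=env.get_state();print(np.round(s["ft_force"],1),np.round(s["eef_pos"],1),s["opening"])
im=env.capture("side");cv2.imwrite("pics/k3.png",cv2.resize(im[110:290,220:420],None,fx=3,fy=3,interpolation=cv2.INTER_CUBIC))
im=env.capture("top")
for o in green("top",im,9,15): print([np.round(a,1).tolist() for a in o])
E
```

```text
[-0.1 -0.1 -2. ] [586.3  61.  257. ] 0.204157385123151
[[354.0, 198.5], 32, [583.9, -91.7], 179.3, 86.3]
[[360.0, 196.0], 25, [590.8, -108.3], 179.2, 66.9]
```

View pics/k3.png

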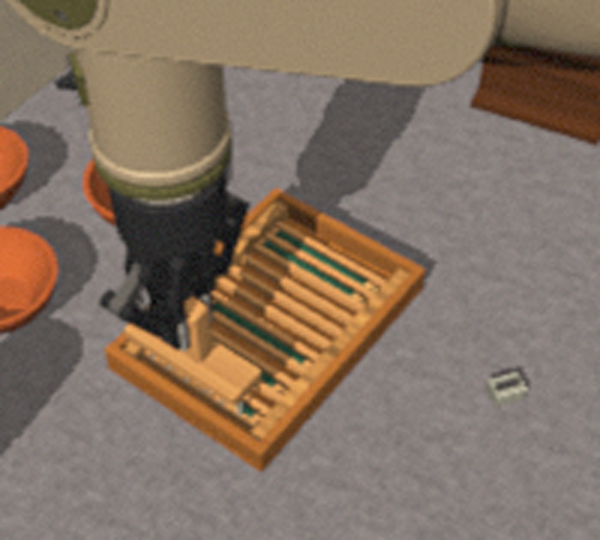

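One pencil is clearly down at (255,330), and two others are under and ahead of the bar at (265,375) and (250,405). I'm lifting clear to look.

Emit:
arm_command(
  rows=[
    [[-1, 0, 0, 2, 0], [-1, 0, 0, 5, 0], [-1, -2, -3, 5, 0], [-1, -6, -5, 5, 0], [-1, -10, -7, 5, 0], [-1, -14, -7, 5, 0], [-1, -17, -7, 5, 0], [-1, -17, -7, 5, 0]],
  ],
)

```text
time_s: 20.58
eef_pos: [410.6, -9.6, 304.6]
ee_rot: [[0.999, -0.036, -0.006], [-0.036, -0.999, 0.0], [-0.006, -0.0, -1.0]]
ft_force: [-0.3, -0.3, -1.5]
opening: 0.203
```

```bash
python3 - <<'E'
from m import *
im=env.capture("top")
R=np.array([[.9994,-.035],[.035,.9994]]) # columns: tray x=(.9994,-.035)
for o in green("top",im,11,15):
    d=o[2]-[578.4,-28.2];print(np.round(o[0]),o[1],"tray xy",np.round([d@[.9994,-.035],d@[.035,.9994]],1),np.round(o[3]+2,1),round(o[4]))
a=cv2.resize(im[160:240,280:384],None,fx=4,fy=4,interpolation=cv2.INTER_CUBIC)
im=env.capture("side");b=cv2.resize(im[150:280,235:385],None,fx=2.93,fy=2.46,interpolation=cv2.INTER_CUBIC)
cv2.imwrite("pics/k4.png",np.hstack([a,cv2.resize(im[150:270,245:383],(368,320),interpolation=cv2.INTER_CUBIC)]))
E
```

```text
[313. 195.] 31 tray xy [ 9.1 49.2] 180.7 75
[354. 196.] 35 tray xy [  8.8 -63.3] 180.4 83
[301. 198.] 42 tray xy [-0.3 81.2] 180.3 86
```

View pics/k4.png

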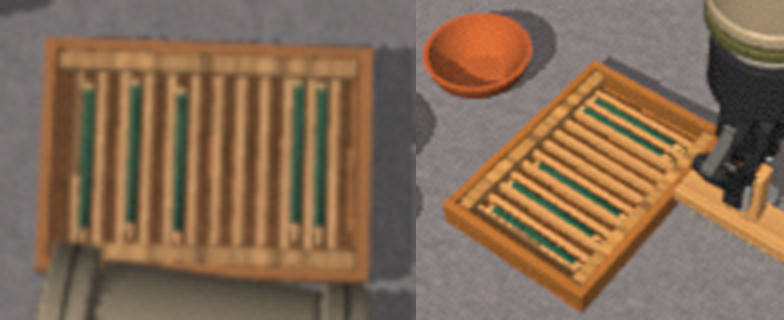

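All five pencils lie parallel in separate grooves, at tray y of about 81, 49, 16, -64 and -80, which matches the groove centres. I'll dip the rake once in the empty middle so step 1 registers, then hang it back.

Emit:
arm_command(
  rows=[
    [[-1, 4, -1, 0, 0], [-1, 8, -2, 0, 0], [-1, 12, -3, 0, 0], [-1, 16, -3.9, 0, 0], [-1, 16.7, -3.9, 0, 0], [-1, 16.7, -3.9, -2, 0], [-1, 16.7, -3.9, -4, 0], [-1, 16.7, -3.9, -4.7, 0], [-1, 16.7, -3.9, -4.7, 0], [-1, 16.7, -3.9, -4.7, 0], [-1, 16.7, -3.9, -4.7, 0], [-1, 16.7, -3.9, -4.7, 0]],
  ],
)

```text
time_s: 21.68
eef_pos: [584.1, -48.6, 261.8]
ee_rot: [[0.999, -0.035, 0.003], [-0.035, -0.999, -0.0], [0.003, 0.0, -1.0]]
ft_force: [0.1, -0.6, -1.0]
opening: 0.204
```

Emit:
arm_command(
  rows=[
    [[-1, 0, 0, 0, 0], [-1, 0, 0, 0, 0], [-1, 0, 0, 0, 0], [-1, 0, 0, 2, 0], [-1, 0, 0, 5, 0], [-1, 0, 0, 8, 0], [-1, 0, 0, 8, 0]],
  ],
)

```text
time_s: 22.27
eef_pos: [585.3, -48.9, 347.8]
ee_rot: [[0.999, -0.035, 0.011], [-0.035, -0.999, -0.002], [0.011, 0.001, -1.0]]
ft_force: [2.0, -0.7, 0.2]
opening: 0.203
```

Emit:
arm_command(
  rows=[
    [[-1, -0.7, -4, 0, 2], [-1, -1.4, -8, 0, 4], [-1, -2.1, -12, 0, 6], [-1, -2.8, -16, 0, 8], [-1, -3.5, -20, 0, 11], [-1, -4.2, -24, 0, 11], [-1, -4.9, -28, 0, 11], [-1, -5.6, -32, 0, 11], [-1, -6.1, -35, 0, 11], [-1, -6.4, -36.9, 0, 11], [-1, -6.4, -36.9, 0, 11], [-1, -6.4, -36.9, 0, 11]],
  ],
)

```text
time_s: 23.27
eef_pos: [518.8, -418.6, 339.7]
ee_rot: [[0.988, 0.155, -0.0], [0.155, -0.988, 0.0], [-0.0, -0.0, -1.0]]
ft_force: [-0.2, -0.2, -1.3]
opening: 0.199
```

Emit:
arm_command(
  rows=[
    [[-1, 0, 0, -2, 0], [-1, 0, 0, -3.5, 0], [-1, 0, 0, -4.5, 0], [-1, 0, 0, -5.5, 0], [-1, 0, 0, -6.5, 0], [-1, 0, 0, -7.3, 0], [-1, 0, 0, -7.8, 0], [-1, 0, 0, -8.2, 0], [-1, 0, 0, -8.2, 0], [-1, 0, 0, -8.2, 0]],
  ],
)

```text
time_s: 24.1
eef_pos: [519.4, -417.7, 258.2]
ee_rot: [[0.988, 0.157, 0.0], [0.157, -0.988, -0.0], [0.0, 0.0, -1.0]]
ft_force: [-0.1, 0.3, -0.6]
opening: 0.205
```

Emit:
arm_command(
  rows=[
    [[-1, 0, 0, -0.15, 0], [-1, 0, 0, -0.2, 0], [-1, 0, 0, -0.2, 0], [0, 0, 0, -0.2, 0], [0.2, 0, 0, -0.2, 0], [0.2, 0, 0, -0.2, 0], [0.2, 0, 0, -0.2, 0], [0.2, 0, 0, 0, 0], [0.2, 0, 0, 3, 0], [0.2, 0, 0, 7, 0], [0.2, 0, 0, 10, 0], [0.2, 0, 0, 10, 0]],
  ],
)

```text
time_s: 25.1
eef_pos: [520.8, -418.9, 367.7]
ee_rot: [[0.988, 0.157, 0.009], [0.157, -0.988, -0.009], [0.008, 0.01, -1.0]]
ft_force: [1.3, -0.6, 1.6]
opening: 0.598
```

Emit:
arm_command(
  rows=[
    [[0.2, 0, 4, 0, 0], [0.2, 0, 8, 0, 0], [0.2, 0, 12, 0, 0], [0.2, 0, 16, 0, 0], [0.2, 0, 20, 0, 0], [0.2, 0, 24, 0, 0], [0.2, 0, 28, 0, 0], [0.2, 0, 32, 0, 0], [0.2, 0, 36, 0, 0], [0.2, 0, 40, 0, 0], [0.2, 0, 44, 0, 0], [0.2, 0, 48, 0, 0]],
  ],
)

```text
time_s: 26.1
eef_pos: [518.9, 64.3, 358.4]
ee_rot: [[0.988, 0.157, 0.001], [0.157, -0.988, 0.0], [0.001, 0.0, -1.0]]
ft_force: [0.5, -0.6, -0.5]
opening: 0.6
```

```bash
python3 - <<'E'
from m import *
im=env.capture("top")
for q,z in(("lid_mid",10),("rake_grip",100)):
    for d in env.cut_out("top",q)[:1]:
        print(q,round(d["conf"],2),[np.round(a,1) for a in rect("top",d["pixels"],z)])
a=cv2.resize(im[180:260,140:240],(500,400),interpolation=cv2.INTER_CUBIC)
b=cv2.resize(im[180:260,440:496],(280,400),interpolation=cv2.INTER_CUBIC)
cv2.imwrite("pics/l.png",np.hstack([a,b]))
E
```

```text
lid_mid 0.83 [array([525.5, 358.3]), array([143.8, 205.6]), np.float64(2.4)]
rake_grip 0.7 [array([ 517.8, -409.9]), array([108.8,  50.9]), np.float64(7.2)]
```

View pics/l.png

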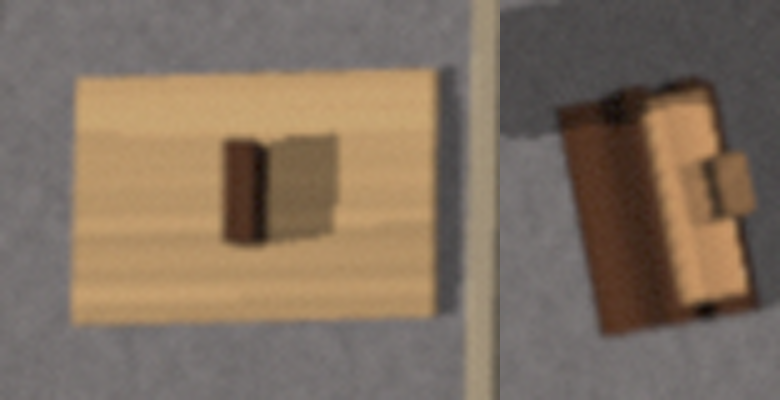

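The rake is back in its stand. The lid corners are at crop (77,78), (437,70), (435,312) and (72,324), with the handle top near (238,191).

```bash
python3 - <<'E'
from h import *
p=lambda x,y:[x/5+140,y/5+180]
w=pix2w("top",[p(77,78),p(437,70),p(435,312),p(72,324)],10);print(w.round(1)[:,:2].tolist(),w.mean(0).round(1))
e=w[0]-w[3]+w[1]-w[2];print(np.degrees(np.arctan2(e[1],e[0])))
e=w[0]-w[1]+w[3]-w[2];print(np.degrees(np.arctan2(e[1],e[0]))-90)
print(pix2w("top",[p(238,191)],40).round(1))
E
```

```text
[[592.1, 458.3], [596.3, 256.8], [463.3, 254.2], [456.0, 454.2]] [526.9 355.9  10. ]
1.408238243232928
1.6388566183128574
[[525.9 356.2  40. ]]
```

Emit:
arm_command(
  rows=[
    [[0.2, 0, 4, 0, -2], [0.2, 0.7, 8, 0, -4], [0.2, 0.7, 12, 0, -7.5], [0.2, 0.7, 16, 0, -7.5], [0.2, 0.7, 20, 0, -7.5], [0.2, 0.7, 24, 0, -7.5], [0.2, 0.7, 28, -2, -7.5], [0.2, 0.7, 29.4, -5, -7.5], [0.2, 0.7, 29.4, -9, -7.5], [0.2, 0.7, 29.4, -12, -7.5], [0.2, 0.7, 29.4, -14, -7.5], [0.2, 0.7, 29.4, -14, -7.5]],
  ],
)

```text
time_s: 27.25
eef_pos: [524.6, 353.9, 211.4]
ee_rot: [[1.0, 0.026, -0.009], [0.025, -1.0, -0.005], [-0.009, 0.005, -1.0]]
ft_force: [-1.4, -1.0, -1.1]
opening: 0.603
```

Emit:
arm_command(
  rows=[
    [[0.2, 0, 0, -1.5, 0], [0.2, 0, 0, -3.1, 0], [0.2, 0, 0, -3.1, 0], [-1, 0, 0, -3.1, 0], [-1, 0, 0, -3.1, 0], [-1, 0, 0, -3.1, 0], [-1, 0, 0, -3.1, 0], [-1, 0, 0, -3.1, 0], [-1, 0, 0, -3.1, 0], [-1, 0, 0, 0, 0], [-1, 0, 0, 4, 0], [-1, 0, 0, 4, 0]],
  ],
)

```text
time_s: 28.25
eef_pos: [528.8, 357.8, 267.2]
ee_rot: [[1.0, 0.027, 0.01], [0.027, -1.0, 0.006], [0.01, -0.005, -1.0]]
ft_force: [2.3, 1.2, -0.9]
opening: 0.198
```

Emit:
arm_command(
  rows=[
    [[-1, 0.2, -2, 2, 0], [-1, 0.6, -5, 2, -1], [-1, 1.1, -8.5, 2, -2], [-1, 1.6, -12, 2, -3.5], [-1, 2.1, -15.5, 2, -3.5], [-1, 2.6, -19, 2, -3.5], [-1, 3.1, -22.5, 2, -3.5], [-1, 3.6, -26, 2, -3.5], [-1, 4.1, -29.5, 2, -3.5], [-1, 4.6, -33, 2, -3.5], [-1, 5, -36, 2, -3.5], [-1, 5.2, -38.4, 2, -3.5]],
  ],
)

```text
time_s: 29.25
eef_pos: [578.4, -30.1, 278.6]
ee_rot: [[0.999, -0.036, 0.001], [-0.036, -0.999, -0.001], [0.001, 0.001, -1.0]]
ft_force: [0.1, -0.5, -3.7]
opening: 0.198
```

Emit:
arm_command(
  rows=[
    [[-1, 0, 0, 0, 0], [-1, 0, 0, -1, 0], [-1, 0, 0, -2, 0], [-1, 0, 0, -3, 0], [-1, 0, 0, -3.5, 0], [-1, 0, 0, -3.5, 0], [-1, 0, 0, -3.5, 0]],
  ],
)

```text
time_s: 29.83
eef_pos: [577.9, -26.7, 242.0]
ee_rot: [[0.999, -0.033, -0.002], [-0.033, -0.999, 0.0], [-0.002, -0.0, -1.0]]
ft_force: [0.3, -1.0, -2.2]
opening: 0.195
```

```bash
python3 - <<'E'
from m import *
s=env.get_state();print(np.round(s["ft_force"],1),np.round(s["eef_pos"],1),s["opening"])
im=env.capture("side");b=cv2.resize(im[120:290,225:425],None,fx=3,fy=3,interpolation=cv2.INTER_CUBIC)
cv2.imwrite("pics/n.png",b)
E
```

```text
[ 0.3 -1.  -2.2] [577.9 -26.7 242. ] 0.19464470746881446
```

View pics/n.png

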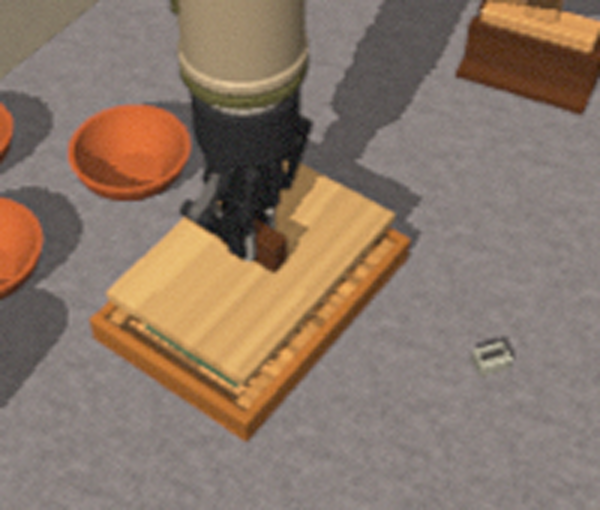

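```bash
python3 - <<'E'
from h import *
p=lambda x,y:[x/3+225,y/3+120]
a=pix2w("side",[p(108,300),p(395,213)],65);b=pix2w("side",[p(92,318),p(408,238)],27)
f=pix2w("side",[p(238,387)],65)
print(a.round(1).tolist(),a.mean(0),b.round(1).tolist(),b.mean(0),f)
# tray via top-independent: project expected lid corners for centre 578,-28
for z,hx,hy in((65,68,100),(27,80,112)):
    for sx,sy in((1,1),(-1,1),(-1,-1)):
        q=np.array([578.4,-28.2,z])+np.array([.9994,-.035,0])*hx*sx+np.array([.035,.9994,0])*hy*sy
        print(z,((w2pix("side",[q])[0]-[225,120])*3).round(0))
E
```

```text
[[638.1, 79.7, 65.0], [502.9, -120.6, 65.0]] [570.50057684 -20.45564573  65.        ] [[659.4, 81.9, 27.0], [494.4, -132.7, 27.0]] [576.89045435 -25.36685928  27.        ] [[509.73147977  85.55288929  65.        ]]
65 [105. 284.]
65 [243. 373.]
65 [394. 207.]
27 [ 90. 315.]
27 [247. 420.]
27 [411. 234.]
```

The lid is level and centred over the case, with the pencils visible beneath. Lowering.

Emit:
arm_command(
  rows=[
    [[-1, 0, 0, -1, 0], [-1, 0, 0, -2, 0], [-1, 0, 0, -2.5, 0], [-1, 0, 0, -2.8, 0], [-1, 0, 0, -3, 0], [-1, 0, 0, -3.2, 0], [-1, 0, 0, -3.2, 0], [-1, 0, 0, -3.2, 0]],
  ],
)

```text
time_s: 30.55
eef_pos: [578.5, -27.6, 211.2]
ee_rot: [[0.999, -0.035, 0.001], [-0.035, -0.999, -0.0], [0.001, 0.0, -1.0]]
ft_force: [0.4, 0.4, -2.4]
opening: 0.195
```

Emit:
arm_command(
  rows=[
    [[-1, 0, 0, -0.2, 0], [-1, 0, 0, -0.2, 0], [-1, 0, 0, -0.2, 0]],
  ],
)

```text
time_s: 30.8
eef_pos: [578.7, -27.7, 209.5]
ee_rot: [[0.999, -0.035, 0.001], [-0.035, -0.999, -0.0], [0.001, 0.0, -1.0]]
ft_force: [-1.6, -0.5, 3.7]
opening: 0.197
```

The lid went past the rim without contact and met the strips at 209.5, as expected. Now pressing.

Emit:
arm_command(
  rows=[
    [[-1, 0, 0, -0.2, 0], [-1, 0, 0, -0.4, 0], [-1, 0, 0, -0.5, 0], [-1, 0, 0, -0.5, 0]],
  ],
)

```text
time_s: 31.13
eef_pos: [578.8, -27.6, 206.3]
ee_rot: [[0.999, -0.035, 0.001], [-0.035, -0.999, -0.0], [0.001, 0.0, -1.0]]
ft_force: [-11.2, 1.7, 20.8]
opening: 0.197
```

Emit:
arm_command(
  rows=[
    [[-1, 0, 0, -0.1, 0], [-1, 0, 0, -0.1, 0], [-1, 0, 0, -0.1, 0]],
  ],
)

```text
time_s: 31.38
eef_pos: [578.9, -27.6, 206.3]
ee_rot: [[0.999, -0.034, 0.001], [-0.034, -0.999, -0.0], [0.001, 0.0, -1.0]]
ft_force: [-16.1, 2.4, 27.7]
opening: 0.194
```

Emit:
arm_command(
  rows=[
    [[-1, 0, 0, -0.1, 0], [-1, 0, 0, -0.1, 0], [-1, 0, 0, -0.1, 0]],
  ],
)

```text
time_s: 31.63
eef_pos: [578.9, -27.6, 206.2]
ee_rot: [[0.999, -0.034, 0.001], [-0.034, -0.999, -0.0], [0.001, 0.0, -1.0]]
ft_force: [-20.4, 1.5, 36.6]
opening: 0.197
```

Emit:
arm_command(
  rows=[
    [[-1, 0, 0, 0.4, 0], [-0.3, 0, 0, 0.4, 0], [-0.3, 0, 0, 0.4, 0], [-0.3, 0, 0, 0.6, 0], [-0.3, 0, 0, 3, 0], [-0.3, 0, 0, 6, 0], [-1, 0, 0, 6, 0], [-1, 0, 0, 6, 0], [-1, 0, 0, 6, 0], [-1, 0, 0, 6, 0], [-1, 0, 0, 6, 0], [-1, 0, 0, 6, 0]],
  ],
)

```text
time_s: 32.63
eef_pos: [577.9, -27.5, 260.7]
ee_rot: [[0.999, -0.035, -0.002], [-0.035, -0.999, 0.0], [-0.002, -0.0, -1.0]]
ft_force: [-0.0, 0.3, 0.4]
opening: 0.003
```

Emit:
arm_command(
  rows=[
    [[-1, 0, 0, -1.5, 0], [-1, 0, 0, -2.5, 0], [-1, 0, 0, -2.9, 0], [-1, 0, 0, -2.9, 0], [-1, 0, 0, -2.9, 0]],
  ],
)

```text
time_s: 33.05
eef_pos: [578.1, -27.6, 232.4]
ee_rot: [[0.999, -0.035, -0.001], [-0.035, -0.999, 0.0], [-0.001, -0.0, -1.0]]
ft_force: [-0.6, 0.1, 0.1]
opening: -0.002
```

Emit:
arm_command(
  rows=[
    [[-1, 0, 0, -0.2, 0], [-1, 0, 0, -0.2, 0], [-1, 0, 0, -0.2, 0]],
  ],
)

```text
time_s: 33.3
eef_pos: [578.3, -27.5, 231.0]
ee_rot: [[0.999, -0.035, -0.0], [-0.035, -0.999, 0.0], [-0.0, -0.0, -1.0]]
ft_force: [0.2, -0.9, 0.0]
opening: 0.001
```

Emit:
arm_command(
  rows=[
    [[-1, 0, 0, -0.1, 0], [-1, 0, 0, -0.1, 0], [-1, 0, 0, -0.1, 0]],
  ],
)

```text
time_s: 33.55
eef_pos: [578.6, -27.6, 230.5]
ee_rot: [[0.999, -0.035, 0.001], [-0.035, -0.999, -0.0], [0.001, 0.0, -1.0]]
ft_force: [-0.9, 0.1, 3.1]
opening: -0.001
```

Emit:
arm_command(
  rows=[
    [[-1, 0, 0, -0.2, 0], [-1, 0, 0, -0.2, 0], [-1, 0, 0, -0.2, 0]],
  ],
)

```text
time_s: 33.8
eef_pos: [578.7, -27.6, 230.3]
ee_rot: [[0.999, -0.035, 0.001], [-0.035, -0.999, -0.0], [0.001, 0.0, -1.0]]
ft_force: [-9.7, 1.5, 17.6]
opening: 0.0
```

Emit:
arm_command(
  rows=[
    [[-1, 0, 0, -0.1, 0], [-1, 0, 0, -0.1, 0], [-1, 0, 0, -0.1, 0]],
  ],
)

```text
time_s: 34.05
eef_pos: [578.8, -27.6, 230.2]
ee_rot: [[0.999, -0.034, 0.001], [-0.034, -0.999, -0.0], [0.001, 0.0, -1.0]]
ft_force: [-12.7, 1.2, 27.3]
opening: 0.001
```

The stop is firm at fingertip height 57.3 mm against an expected 57 mm for home, holding 27 N where the strips yield at 9 N. I'll retreat and check.

Emit:
arm_command(
  rows=[
    [[-1, 0, 0, 1, 0], [-1, 0, 0, 4, 0], [-1, 0, 0, 8, 0], [-1, 0, 0, 12, 0], [-1, -4, 0, 14, 0], [-1, -8, 0, 14, 0], [-1, -12, -2, 14, 0], [-1, -16, -5, 14, 0], [-1, -19, -9, 14, 0], [-1, -19, -13, 14, 0], [-1, -19, -13, 14, 0]],
  ],
)

```text
time_s: 34.97
eef_pos: [386.3, -160.4, 367.4]
ee_rot: [[0.999, -0.036, 0.001], [-0.036, -0.999, -0.003], [0.001, 0.003, -1.0]]
ft_force: [0.4, -0.2, -0.3]
opening: 0.001
```

```bash
python3 - <<'E'
from h import *
im=env.capture("top")
s=env.capture("side")
for q,z in(("lid_mid",27),("rake_grip",100)):
  for c in("top","side"):
    for d in env.cut_out(c,q)[:1]: print(q,c,round(d["conf"],2),[np.round(a,1) for a in rect(c,d["pixels"],z)])
a=cv2.resize(im[160:240,280:384],(520,400),interpolation=cv2.INTER_CUBIC)
b=cv2.resize(im[180:260,440:496],(280,400),interpolation=cv2.INTER_CUBIC)
cv2.imwrite("pics/z.png",np.vstack([np.hstack([a,b])[:330],cv2.resize(s[100:235,240:640],(800,270))]))
E
```

```text
lid_mid top 0.84 [array([579.5, -29.7]), array([202.4, 136.9]), np.float64(88.1)]
lid_mid side 0.69 [array([576.2, -25.1]), array([204.7, 140.3]), np.float64(87.3)]
rake_grip top 0.58 [array([ 517.6, -410.4]), array([107.3,  49.7]), np.float64(7.6)]
rake_grip side 0.85 [array([ 525.1, -392.3]), array([ 73.8, 110.9]), np.float64(18.6)]
```

View pics/z.png

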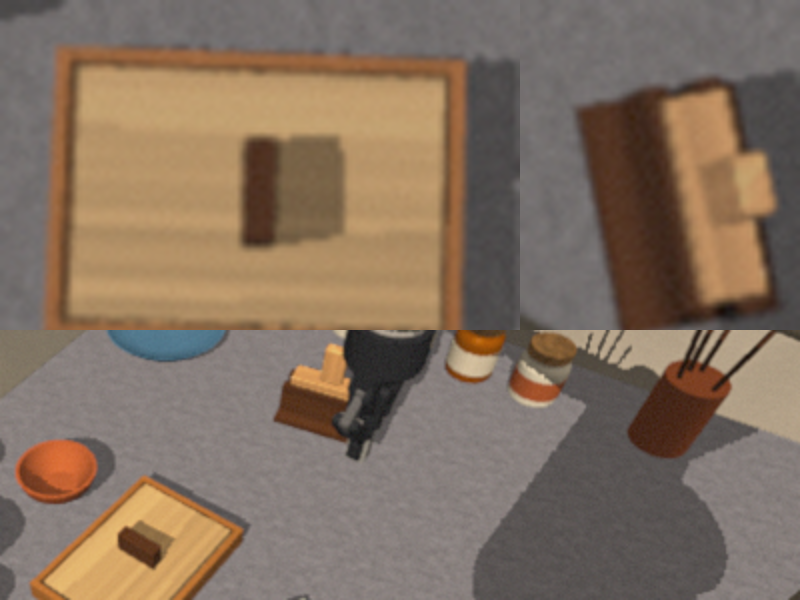

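The lid sits flush and centred in the case, with an even margin all round. The rake stands in its stand as at the start, and the gripper is clear of everything.

```bash
python3 -c "
from rig import env
print(env.hand_in())"
```

```text
the job is handed in; nothing more can be done
None
```

The pencils are packed, the lid is pressed home and the rake is back in its stand. I handed the job in at about 35 s; it reports no verdict.

- **Pencils:** Only two strays were on the table. I laid them into the grooves at y = -64 and -80 mm. One comb stroke towards +y set the other three into the grooves at about 16, 48 and 80 mm, without the fingers touching them. The picture after combing showed all five parallel in separate grooves. Pencil heights were not measured directly; being down is judged from that alignment.
- **Rake:** It hangs in its stand, looking the same from above as at the start. The network's side-view position disagreed with the top view by about 20 mm, but the arm held part of that view hidden.
- **Lid:** My first push, holding the handle, stalled about 2 mm short by the arm's reading. I let go and pressed on the handle's top. It stopped firmly at 57.3 mm (57 expected when home) and did not move under 27 N. The last pictures show it flush and within about 3 mm of centre.
- **Other objects:** The arm did not go near the bowls, cup, eraser or sharpener, but I did not re-measure them at the end.

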